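Turn the parts carousel to the blue relay

TASK

The blue relay is wanted next: gently push the round parts carousel by the pegs on its rim until the blue relay stands in line with the yellow pointer at the carousel's foot, and leave it at rest there. Push the carousel only, either way round: do not touch, lift or tip what lies in its pockets, do not fling it or squeeze it, and leave the oil bottle behind it alone.

Things in the scene. Friction and masses are not known exactly. Their poses are not given: they have to be found in the camera images.
- carousel: Foot of the parts carousel, fixed to the bench, turned up to 26 degrees either way (read its yaw). Origin on the turning axis at bench height (z = 0), z up; its own -x axis points from the turning axis to the yellow pointer. On it turns a grey deck: disc of radius 122 mm, top at z = 36 mm.
- pointer (a point): Yellow pointer on the foot's low tongue, 138 mm from the turning axis along the foot's -x. The tongue is 36 mm wide, under 17 mm high and ends 165 mm from the axis; it does not turn.
- deck: Turning deck. Origin on the axis at bench height; it yaws about z with the deck and starts within 0.45 rad of the foot's yaw. In the deck's frame pocket middles lie at k x 60 degrees from +x, pegs and dividers at 30 + k x 60 degrees. Turns both ways (two turns each); about 1 N at a peg moves it and friction stops it almost at once. Pocket contents ride with it.
- peg (a point): Middle of the top of one of the six alike black finger pegs on the deck's rim (the one at 30 degrees in the deck's frame). Pegs are 12 mm thick, upright, 110 mm from the axis, 60 degrees apart, from the deck (z = 36 mm) up to z = 82 mm.
- hub (a point): Top middle of the hub (radius 24 mm, z = 60 mm, with a small dark cap 5 mm higher), on the turning axis. Round it six dividers (top z = 56 mm) and a wall ring (radius 98 mm, top z = 50 mm), inside the pegs, make six 60-degree pockets. White dots on the rim mark pocket middles.
- blue_relay: The wanted part: blue plug-in relay, 30 x 30 x 39 mm, standing upright loose on its pins in one of the pockets, about 64 mm from the carousel's axis and about mid-pocket. Origin at the centre of its underside (z = 36 mm on the deck), z up; its top is at z = 75 mm. It never starts in the pocket nearest the pointer.
- black_relay: Black plug-in relay, 30 x 30 x 39 mm, standing in the pocket that is nearest the pointer at the start. Origin at the centre of its underside.
- red_bulb: Red bulb lying in a pocket, 56 x 32 x 28 mm. Origin at the centre of its underside.
- amber_bulb: Amber bulb lying in a pocket, 52 x 29 x 26 mm. Origin at the centre of its underside.
- clear_bulb: Clear bulb lying in a pocket, 50 x 28 x 25 mm. Origin at the centre of its underside.
- tape_roll: Roll of black tape lying in a pocket, 57 x 54 x 19 mm. Origin at the centre of its underside.
- oil_bottle: Green oil bottle with a red spout, 44 x 58 x 155 mm, standing on the bench beyond the carousel to the left; leave it alone. Origin at the centre of its underside.
Things that resemble listed ones, but are neither listed nor needed, are in the scene too. Leave any green or purple look-alike of the black_relay alone.

How it is judged:
By the outcome, as a careful person would: the job done as asked, in the order asked, and still so for the second after the job is handed in, with the robot touching nothing.
It also fails if it takes over 70 s, if anything falls off the work surface, if the arm or the gripper's body presses on something with over 40 N, if the wrist force passes 120 N, or if a joint passes its speed limit or range.

ROBOT

A 7-joint arm with a two-finger parallel gripper is mounted at the origin on a cart in front of the work surface, level with it; the furniture and walls round the work are solid. World frame = base frame: x ahead of the robot, y to its left, z up, the work surface at z = 0. Lengths are in m, angles in rad, forces in N, time in s.
With the tool pointing down it reaches from about 0.425 to 0.975 m from the base axis. Payload 16.7 kg.
Tool frame: the origin (TCP) lies at the very end of the fingers, on their centre line; the grasp point (between the pads) lies 19 mm behind it; z points along the fingers, y is the direction in which the jaws open and shut (so a half turn about z gives the same grasp; the last joint's range is limited). The gripper opens to 85 mm and grips with 20 to 120 N. Pads are 22 mm wide; open, the fingers measure 114 mm over their backs; the gripper's body (76 mm by 85 mm) begins 54 mm behind the grasp point. The pads swing forward as they close: fully open they stand 13 mm farther back than shut.
Start: joints at [1.188, 0.426, 0.074, 1.606, -0.034, 1.111, -0.067], TCP at [0.156, -0.657, 0.231] pointing down, gripper open.
Joint ranges: [-2.85, 2.85], [-0.5, 2.14], [-1.23, 1.37], [0.21, 2.46], [-1.02, 4.16], [0.16, 2.05], [-2.73, 2.73]. Speed limits (rad/s): [1.89, 1.89, 2.39, 2.39, 3.01, 3.01, 3.01].

INTERFACE

Orientations are given as a 3x3 rotation matrix whose columns are the frame's x, y, z axes.
In Python, from plant import ctrl gives the robot as it stands.
- The arm moves only by the tool drive_tool, never from a script. Its argument "commands" is one flat list of numbers, 7 for each row, row after row: the shift along the tool's x, y, z in mm, then the turn, a rotation vector about the tool's x, y, z in rad, then the opening, from 0 (shut) to 1 (fully open). In form: [dx, dy, dz, wx, wy, wz, claw, dx, dy, dz, wx, wy, wz, claw, ...]. A call has 1 to 10 rows; each row is the pose to reach, as a shift and turn from the pose measured when the call began, along the tool's axes at that moment; what a row does not reach only later rows make up. A row lasts 1/12 s, in which the tool goes at most 41.7 mm and 7.16 degrees, less where a joint would pass 70% of its speed; a pose out of reach is approached as far as the arm can. A call with a gripper value outside its range is refused whole. The fingers move at their own pace and stop on an object; the grip force is fixed at half the most. Time passes only in rows, so rows that repeat a pose let the fingers close. It gives the time, the measured TCP pose, the force and the opening at its end, in the units of the state.
- ctrl.get_state(): the state, without advancing time (a new reading comes with each control period).
- ctrl.snapshot(name): name is "side" or "top"; returns a dict with "color" (384x512x3 uint8, blue, green, red), "K" (3x3 intrinsics, pixels), "R" (3x3) and "t" (3): a world point X has camera coordinates R X + t. Camera axes: x right, y down, z forward; pixel columns grow to the right and rows downward; lengths in m; the calibration is good to about 2 mm. A picture is of the moment at which its call begins. There is no depth.
- ctrl.finish_job(): hands the job in, once; it reports no verdict.
Trained networks look in a picture, given as the dict that the camera call returned (one of the last four; its "shot" number tells which), for a name from the list of things; names that differ only in an ending like _2 or _b are one class to them, and where a whole thing is asked for, a point or a joint stands for the part that bears it (a point fixed in the world has none). Each returns a list of dicts, best first, with "p" (0 to 1); they miss things now and then, are a little off and sometimes report something else, mostly with a low value. They report only what shows in the picture. A call takes as long as a camera call. They do not tell look-alikes from the thing itself.
- ctrl.recognise(picture, query): "centre" ([column, row] in pixels, amid what is visible of it).
- ctrl.silhouettes(picture, query): "pixels" (384x512 bool, what is visible of it) and "centre" ([column, row] in pixels, amid what is visible of it).
The state is a dict: "time_s": time; "joint_pos": joint angles; "dq": joint speeds; "effort": joint torques, N m; "eef_pos": TCP position; "ee_rot": TCP orientation; "wrist_force": force on the tool from outside, world axes, zero at the start; "ft_torque": the same for the moment, N m; "width": opening from 0.0 (shut) to 1.0 (fully open).
Only numpy, scipy, OpenCV 4.12 (cv2) and the standard library are available. Lean on these libraries where they do the work, as an engineer would, in place of code of your own. Each camera call takes 0.05 s, during which the arm holds its last target. There are 200 camera calls.

## Working session

There is one attempt and no reset: what is moved stays moved. The work goes in short steps, Python scripts to look and compute and a tool call to move; the robot and the scene stay as the last step left them, time stands still between calls to the robot, and variables do not carry over. Pictures are saved under pics/ and viewed, about 8 in all and at most 12, crops included, and the job is handed in when it is done.

Besides the shell and the picture viewer there is one more tool, called after "Request:" in YAML: its name, and indented under it one key for each argument. drive_tool: Moves the arm, as the interface text tells. Its arguments: {"type":"object","properties":{"commands":{"type":"array"}},"required":["commands"]}

```bash
mkdir -p pics; cat > h.py <<'E'
import numpy as np, cv2
from plant import ctrl
def onplane(p,uv,z):
    d=np.linalg.inv(p["K"])@np.array([uv[0],uv[1],1.]); d=p["R"].T@d; c=-p["R"].T@p["t"]
    return c+d*(z-c[2])/d[2]
def proj(p,X):
    q=p["K"]@(p["R"]@np.asarray(X,float)+p["t"]); return q[:2]/q[2]
E
python3 - <<'E'
from h import *
for n in("top","side"):
    p=ctrl.snapshot(n); cv2.imwrite(f"pics/{n}0.png",p["color"])
    print(n,-p["R"].T@p["t"])
    for q,z in(("hub",.06),("pointer",.017),("peg",.082),("blue_relay",.075),("black_relay",.075),("oil_bottle",.08)):
        for r in ctrl.recognise(p,q)[:7]: print(q,round(r["p"],2),np.round(r["centre"]),onplane(p,r["centre"],z).round(3))
s=ctrl.get_state();print(s["eef_pos"],s["ee_rot"],s["time_s"],s["wrist_force"])
E
```

```text
top [0.44960421 0.13734659 1.03600206]
hub 0.59 [246. 198.] [0.555 0.148 0.06 ]
pointer 0.49 [234. 248.] [0.427 0.178 0.017]
peg 0.8 [245. 198.] [0.551 0.15  0.082]
blue_relay 0.58 [259. 214.] [0.512 0.114 0.075]
black_relay 0.75 [361. 259.] [ 0.403 -0.136  0.075]
black_relay 0.62 [190. 109.] [0.781 0.291 0.075]
black_relay 0.52 [162. 275.] [0.365 0.35  0.075]
black_relay 0.46 [326. 274.] [ 0.366 -0.049  0.075]
black_relay 0.45 [153. 162.] [0.644 0.382 0.075]
oil_bottle 0.78 [152. 165.] [0.634 0.382 0.08 ]
oil_bottle 0.21 [255. 165.] [0.636 0.126 0.08 ]
side [0.16858819 0.96500652 0.44835772]
hub 0.98 [240. 208.] [0.542 0.216 0.06 ]
hub 0.62 [241. 212.] [0.532 0.235 0.06 ]
pointer 0.79 [278. 232.] [0.452 0.215 0.017]
pointer 0.7 [246. 208.] [0.57  0.131 0.017]
peg 0.86 [244. 216.] [0.496 0.292 0.082]
blue_relay 0.55 [266. 204.] [0.484 0.205 0.075]
blue_relay 0.49 [272. 191.] [0.499 0.134 0.075]
black_relay 0.85 [296. 277.] [0.335 0.445 0.075]
black_relay 0.62 [342. 179.] [ 0.364 -0.001  0.075]
black_relay 0.59 [266. 203.] [0.485 0.203 0.075]
black_relay 0.56 [348. 197.] [0.326 0.104 0.075]
black_relay 0.55 [127. 221.] [0.716 0.388 0.075]
black_relay 0.23 [244. 210.] [0.515 0.252 0.075]
oil_bottle 0.97 [151. 237.] [0.623 0.43  0.08 ]
[ 0.15636052 -0.65659788  0.23131625] [[ 9.72817954e-01  2.31571213e-01  4.20197128e-05]
 [ 2.31571210e-01 -9.72817953e-01  6.35338647e-05]
 [ 5.55901451e-05 -5.20763285e-05 -9.99999997e-01]] 0.7 [-0.50093603 -0.14565887  0.02184907]
```

View pics/top0.png

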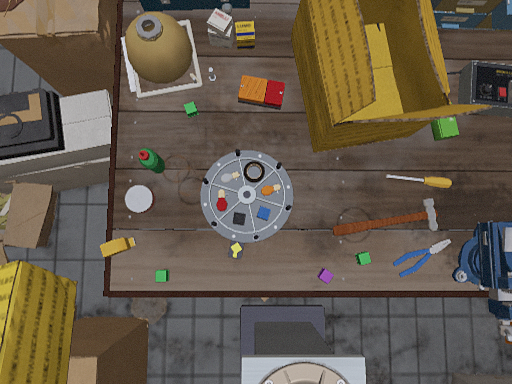

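View pics/side0.png

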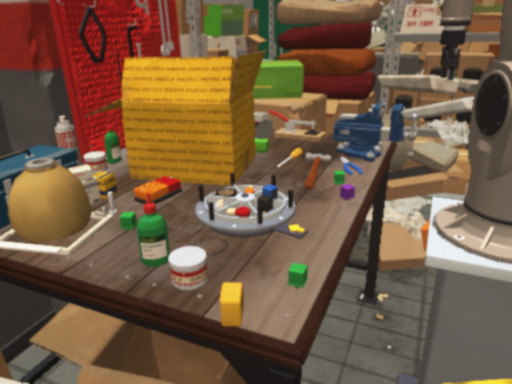

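The top view shows the carousel at about (247,195). Blue relay is at (264,213), black relay at (239,218), yellow pointer at (236,249) and bottle at (151,160). I'll zoom in for exact angles.

```bash
cat >> h.py <<'E'
def crop(p,f,u0=190,v0=140,w=115,h=130,s=5):
    cv2.imwrite(f,cv2.resize(p["color"][v0:v0+h,u0:u0+w],None,fx=s,fy=s,interpolation=cv2.INTER_CUBIC)[:600])
E
python3 - <<'E'
from h import *
p=ctrl.snapshot("top"); crop(p,"pics/c0.png",h=120)
for uv in((247,195),):print(onplane(p,uv,.036))
for q in("deck","carousel"):
    for r in ctrl.silhouettes(p,q)[:2]:
        m=r["pixels"].astype(np.uint8);c=max(cv2.findContours(m,0,1)[0],key=len)
        print(q,r["p"],cv2.fitEllipse(c),cv2.minEnclosingCircle(c))
E
```

```text
[0.56484931 0.14526699 0.036     ]
deck 0.81 ((246.49453735351562, 196.14755249023438), (92.45370483398438, 92.92269897460938), 72.96372985839844) ((246.51023864746094, 195.72027587890625), 47.678489685058594)
carousel 0.78 ((236.11785888671875, 250.18826293945312), (13.66791820526123, 17.795520782470703), 14.519515991210938) ((236.1923065185547, 250.1923065185547), 9.244481086730957)
carousel 0.61 ((246.6324920654297, 196.25390625), (91.24425506591797, 92.2575454711914), 83.69525146484375) ((246.66598510742188, 195.89117431640625), 46.898189544677734)
```

View pics/c0.png

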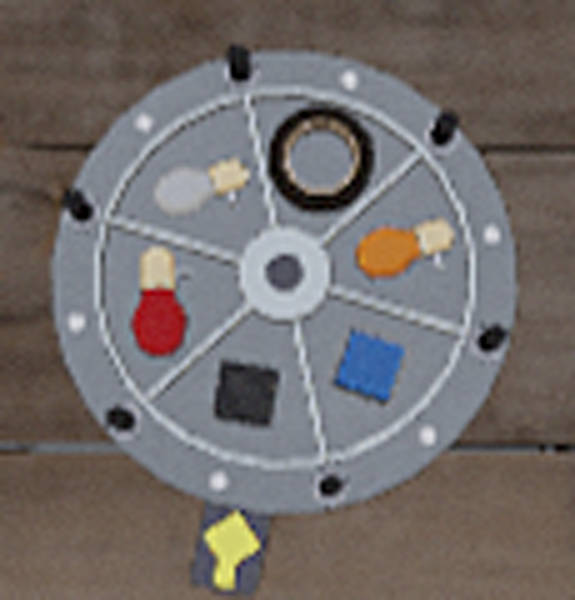

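The zoom gives the six rim dots, the pegs, the blue relay in the lower-right pocket (370,366), the black relay at the pointer, and the pointer at (231,540).

```bash
cat >> h.py <<'E'
def px(x,y,u0=190,v0=140,s=5): return ((x+.5)/s-.5+u0,(y+.5)/s-.5+v0)
def ang(v): return np.degrees(np.arctan2(v[1],v[0]))
E
python3 - <<'E'
from h import *
p=ctrl.snapshot("top")
D=np.array([onplane(p,px(*a),.036) for a in[(349,79),(491,234),(428,435),(219,481),(77,322),(144,123)]])
c=D.mean(0);print("c",c,"r",np.linalg.norm(D-c,axis=1));
a=np.array([ang(d-c) for d in D]);print(a,a%60)
hub=onplane(p,px(285,271),.065);print("hub",hub)
pt=onplane(p,px(231,537),.017);tong=onplane(p,px(231,550),.015)
print("pointer",pt,ang(pt-c),np.linalg.norm(pt-c)[None])
m=(cv2.inRange(p["color"][180:240,220:290],(110,40,0),(255,150,110)));ys,xs=np.nonzero(m);print(len(xs),xs.mean()+220,ys.mean()+180)
b=onplane(p,(xs.mean()+220,ys.mean()+180),.074);print("blue",b,ang(b-c),np.linalg.norm(b-c))
y=np.radians(ang(D[0]-c))
for k in range(6):
    an=np.radians(np.mean(a%60)-30+60*k); P=c[:2]+.11*np.array([np.cos(an),np.sin(an)]);print("peg",np.degrees(an),P)
E
```

```text
c [0.56451921 0.14634417 0.036     ] r [0.11042141 0.10989976 0.10999266 0.11016783 0.10980201 0.10994532]
[ -17.44337055  -77.70169982 -137.62583451  162.4784028   102.39542661
   42.4445802 ] [42.55662945 42.29830018 42.37416549 42.4784028  42.39542661 42.4445802 ]
hub [0.56454913 0.14606273 0.065     ]
pointer [0.43069314 0.17379207 0.017     ] 168.4093063344563 [0.13792681]
205 260.01951219512193 210.14146341463413
blue [0.52269722 0.11237473 0.074     ] -140.9151589080455 0.06593180072557514
peg 12.424584121012437 [0.67194302 0.17001115]
peg 72.42458412101243 [0.59773491 0.25120941]
peg 132.42458412101243 [0.4903111  0.22754243]
peg 192.42458412101246 [0.45709541 0.12267719]
peg 252.42458412101246 [0.53130352 0.04147894]
peg 312.4245841210125 [0.63872732 0.06514592]
```

```bash
cat >> h.py <<'E'
C=np.array([.5645,.1463])
def polar(a,r): a=np.radians(a);return C+r*np.array([np.cos(a),np.sin(a)])
def rel(xy,z,yaw):
    s=ctrl.get_state();R=np.array(s["ee_rot"]);d=R.T@(np.array([*xy,z])-s["eef_pos"])*1000
    cur=np.degrees(np.arctan2(R[1,0],R[0,0])); w=-((yaw-cur+180)%360-180)
    print(f"yaw now {cur:.1f} shift",d.round(1),"wz",np.radians(w).round(3))
E
python3 - <<'E'
from h import *
p=ctrl.snapshot("top")
b=onplane(p,px(370,366),.072);print("blue",b,ang(b[:2]-C)%360,np.linalg.norm(b[:2]-C))
hsv=cv2.cvtColor(p["color"],cv2.COLOR_BGR2HSV)[195:235,240:285]
m=(hsv[...,0]>100)&(hsv[...,0]<125)&(hsv[...,1]>140);ys,xs=np.nonzero(m);print(len(xs),xs.mean()+240,ys.mean()+195)
b=onplane(p,(xs.mean()+240,ys.mean()+195),.072);print(b,ang(b[:2]-C)%360,np.linalg.norm(b[:2]-C))
rel(polar(270,.113),.33,165); rel(polar(270,.113),.23,165)
E
```

```text
blue [0.51624556 0.10338806 0.072     ] 221.64620697407216 0.06457496168145871
119 263.56302521008405 212.87394957983193
[0.51606077 0.10348015 0.072     ] 221.4763969015133 0.0646521311365834
yaw now 13.4 shift [ 556.8 -576.6  -98.7] wz -2.646
yaw now 13.4 shift [ 556.8 -576.6    1.3] wz -2.646
```

Request:
drive_tool:
  commands: [0,0,-40,0,0,0,0,0,0,-80,0,0,0,0,20,-20,-100,0,0,-0.1,0,45,-48,-100,0,0,-0.2,0,70,-75,-100,0,0,-0.3,0,95,-102,-100,0,0,-0.42,0,120,-128,-100,0,0,-0.54,0,145,-154,-100,0,0,-0.66,0,170,-180,-100,0,0,-0.78,0,195,-206,-100,0,0,-0.9,0]

```text
time_s: 1.78
eef_pos: [0.2988, -0.4094, 0.3316]
ee_rot: [[0.418, 0.908, 0.0], [0.908, -0.418, -0.001], [-0.0, 0.0, -1.0]]
wrist_force: [1.2, -1.3, 0.5]
width: 0.001
```

```bash
python3 -c "
from h import *
s=ctrl.get_state();print(np.round(s['joint_pos'],2),s['eef_pos'],s['width'],s['time_s'])
rel(polar(270,.113),.33,165)"
```

```text
[ 0.99  0.08 -0.18  1.84  0.02  1.23  0.37] [ 0.29883006 -0.40941899  0.33156273] 0.0005843380841154154 1.7833
yaw now 65.3 shift [513.2  56.3   1.3] wz -1.74
```

Request:
drive_tool:
  commands: [40,4,0,0,0,-0.12,0,80,9,0,0,0,-0.24,0,120,13,0,0,0,-0.36,0,160,18,0,0,0,-0.48,0,200,22,0,0,0,-0.6,0,240,26,0,0,0,-0.72,0,280,31,0,0,0,-0.84,0,320,35,0,0,0,-0.96,0,360,40,0,0,0,-1.08,0,400,44,0,0,0,-1.2,0]

```text
time_s: 2.62
eef_pos: [0.5067, -0.0627, 0.3318]
ee_rot: [[-0.699, 0.715, 0.001], [0.715, 0.699, -0.001], [-0.001, 0.0, -1.0]]
wrist_force: [0.3, -0.6, 0.3]
width: -0.0
```

```bash
python3 -c "
from h import *
s=ctrl.get_state();print(np.round(s['joint_pos'],2),s['eef_pos'],s['width'],s['time_s'])
rel(polar(270,.113),.15,165)"
```

```text
[ 0.56  0.12 -0.61  1.81  0.07  1.24  0.71] [ 0.50670758 -0.062659    0.33179483] -1.882905218328179e-05 2.6167
yaw now 134.4 shift [ 28.5 108.4 181.8] wz -0.535
```

Request:
drive_tool:
  commands: [9,36,0,0,0,-0.12,0,19,72,0,0,0,-0.24,0,28,108,5,0,0,-0.36,0,28,108,35,0,0,-0.48,0,28,108,70,0,0,-0.535,0,28,108,105,0,0,-0.535,0,28,108,140,0,0,-0.535,0,28,108,170,0,0,-0.535,0,28,108,181,0,0,-0.535,0,28,108,181,0,0,-0.535,0]

```text
time_s: 3.45
eef_pos: [0.5632, 0.0325, 0.1486]
ee_rot: [[-0.966, 0.258, -0.003], [0.258, 0.966, -0.001], [0.003, -0.002, -1.0]]
wrist_force: [-0.9, 1.0, -0.8]
width: 0.001
```

```bash
python3 -c "
from h import *
s=ctrl.get_state();print(np.round(s['joint_pos'],2),s['eef_pos'],s['time_s'],s['wrist_force'])
rel(polar(270,.113),.06,163)
for n in('top','side'):
  p=ctrl.snapshot(n)
  c=p['color'][130:270,180:320] if n=='top' else p['color'][110:250,170:310]
  cv2.imwrite(f'pics/{n}1.png',cv2.resize(c,None,fx=4,fy=4,interpolation=2))
a=cv2.imread('pics/top1.png');b=cv2.imread('pics/side1.png');cv2.imwrite('pics/both1.png',cv2.resize(np.hstack([a,b]),(800,400)))"
```

```text
[ 0.37  0.42 -0.68  1.9   0.32  0.94  0.85] [0.56324007 0.03252562 0.1486293 ] 3.45 [-0.85158852  0.9903264  -0.75913002]
yaw now 165.0 shift [-1.3  1.2 88.6] wz 0.035
```

View pics/both1.png

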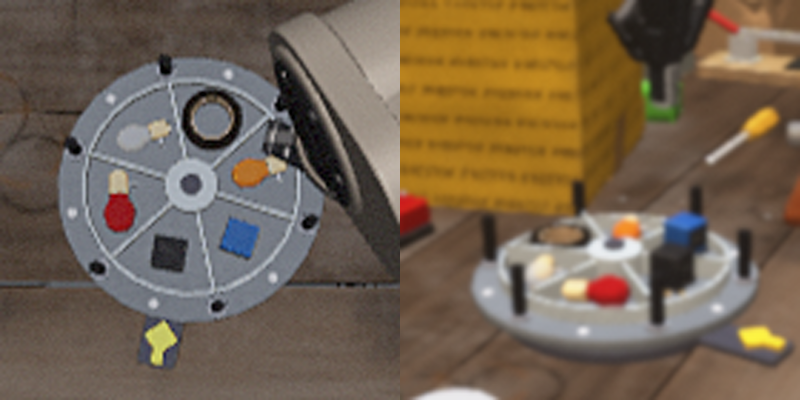

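Top half: carousel unmoved, peg to push at (310,222), gripper just beyond it. Side half: the fingers hover well above the pegs. Descending between the pegs.

Request:
drive_tool:
  commands: [-1,1,20,0,0,0.02,0,-1,1,40,0,0,0.035,0,-1,1,60,0,0,0.035,0,-1,1,75,0,0,0.035,0,-1,1,86,0,0,0.035,0,-1,1,88.5,0,0,0.035,0,-1,1,88.5,0,0,0.035,0]

```text
time_s: 4.13
eef_pos: [0.5672, 0.0337, 0.0643]
ee_rot: [[-0.956, 0.292, 0.003], [0.292, 0.956, -0.001], [-0.003, 0.0, -1.0]]
wrist_force: [-0.2, 1.0, 0.5]
width: 0.002
```

```bash
python3 -c "
from h import *
s=ctrl.get_state();print(s['eef_pos'],s['time_s'],s['wrist_force'])
print('proj',proj(ctrl.snapshot('top'),s['eef_pos']))
for da in (0,6,12,18,24,30,36,42,48,54):
  q=252.4-da; t=np.radians(q-90); xy=polar(q,.111)-.017*np.array([np.cos(t),np.sin(t)])
  print(da,end=' ');rel(xy,.060,q-90)"
```

```text
[0.56720185 0.03369133 0.06431498] 4.1333 [-0.20967021  1.00116628  0.50782845]
proj [291.02542743 192.99634079]
0 yaw now 163.0 shift [19.9 -4.5  4.7] wz 0.011
6 yaw now 163.0 shift [31.6 -5.5  4.6] wz 0.115
12 yaw now 163.0 shift [43.3 -5.3  4.6] wz 0.22
18 yaw now 163.0 shift [55.  -3.9  4.6] wz 0.325
24 yaw now 163.0 shift [66.5 -1.3  4.5] wz 0.43
30 yaw now 163.0 shift [77.6  2.5  4.5] wz 0.534
36 yaw now 163.0 shift [88.3  7.5  4.4] wz 0.639
42 yaw now 163.0 shift [98.3 13.5  4.4] wz 0.744
48 yaw now 163.0 shift [107.7  20.6   4.4] wz 0.849
54 yaw now 163.0 shift [116.3  28.6   4.4] wz 0.953
```

Request:
drive_tool:
  commands: [4,-2,4,0,0,0,0,9,-4,4.5,0,0,0,0,14,-4.5,4.5,0,0,0,0,18,-4.5,4.5,0,0,0.01,0,21,-4.6,4.5,0,0,0.03,0,24,-4.8,4.5,0,0,0.055,0,27,-5,4.5,0,0,0.08,0,30,-5.3,4.5,0,0,0.105,0,33,-5.5,4.5,0,0,0.13,0,36,-5.5,4.5,0,0,0.155,0]

```text
time_s: 5.02
eef_pos: [0.5312, 0.0391, 0.0601]
ee_rot: [[-0.899, 0.439, 0.004], [0.439, 0.899, -0.001], [-0.003, 0.001, -1.0]]
wrist_force: [0.1, -0.4, 0.1]
width: -0.0
```

```bash
cat > st.py <<'E'
from h import *
import sys
s=ctrl.get_state();print(s['eef_pos'],s['time_s'],s['wrist_force'])
p=ctrl.snapshot('top'); crop(p,f'pics/{sys.argv[1]}.png',h=120)
hsv=cv2.cvtColor(p["color"],cv2.COLOR_BGR2HSV)
m=np.zeros(hsv.shape[:2],bool);m[185:250,215:290]=((hsv[...,0]>100)&(hsv[...,0]<125)&(hsv[...,1]>140))[185:250,215:290];ys,xs=np.nonzero(m)
b=onplane(p,(xs.mean(),ys.mean()),.072);a=ang(b[:2]-C)%360;print("blue n",len(xs),a,"r",np.linalg.norm(b[:2]-C),"togo",a-168.4)
for da in map(float,sys.argv[2:]):
  q=252.4-da; t=np.radians(q-90); xy=polar(q,.111)-.017*np.array([np.cos(t),np.sin(t)])
  print(da,end=' ');rel(xy,.060,q-90)
E
python3 st.py c1 6 10 14 18 22 26 30
```

```text
[0.5311554  0.03911186 0.06013318] 5.0167 [ 0.12407344 -0.38313398  0.10499384]
blue n 122 215.05227370457797 r 0.06347663115598211 togo 46.652273704577965
6.0 yaw now 153.9 shift [-5.2  0.8  0.1] wz -0.044
10.0 yaw now 153.9 shift [ 2.6 -0.4  0.1] wz 0.026
14.0 yaw now 153.9 shift [10.4 -1.1  0.1] wz 0.096
18.0 yaw now 153.9 shift [18.2 -1.3  0.1] wz 0.166
22.0 yaw now 153.9 shift [26.  -0.9  0. ] wz 0.236
26.0 yaw now 153.9 shift [33.8 -0.   0. ] wz 0.305
30.0 yaw now 153.9 shift [41.5  1.5 -0. ] wz 0.375
```

Request:
drive_tool:
  commands: [3,-0.4,0,0,0,0.03,0,6,-0.8,0,0,0,0.06,0,9,-1,0,0,0,0.085,0,12,-1.1,0,0,0,0.11,0,15,-1.2,0,0,0,0.14,0,18,-1.3,0,0,0,0.165,0,21,-1.2,0,0,0,0.19,0,24,-1,0,0,0,0.22,0,27,-0.8,0,0,0,0.245,0,30,-0.5,0,0,0,0.27,0]

```text
time_s: 5.9
eef_pos: [0.5032, 0.0522, 0.06]
ee_rot: [[-0.747, 0.665, 0.003], [0.665, 0.747, -0.001], [-0.003, 0.001, -1.0]]
wrist_force: [0.2, -1.4, 0.7]
width: 0.003
```

```bash
python3 st.py c2 22 26 30 34 38 42
```

```text
[0.50317023 0.05217333 0.05998343] 5.9 [ 0.20992401 -1.44874226  0.69747343]
blue n 118 199.62805327240463 r 0.06621508089924824 togo 31.228053272404622
22.0 yaw now 138.2 shift [-4.8  0.8  0. ] wz -0.038
26.0 yaw now 138.2 shift [ 2.9 -0.4 -0. ] wz 0.032
30.0 yaw now 138.2 shift [10.7 -1.1 -0. ] wz 0.102
34.0 yaw now 138.2 shift [18.6 -1.2 -0.1] wz 0.172
38.0 yaw now 138.2 shift [26.4 -0.8 -0.1] wz 0.241
42.0 yaw now 138.2 shift [34.2  0.2 -0.1] wz 0.311
```

View pics/c2.png

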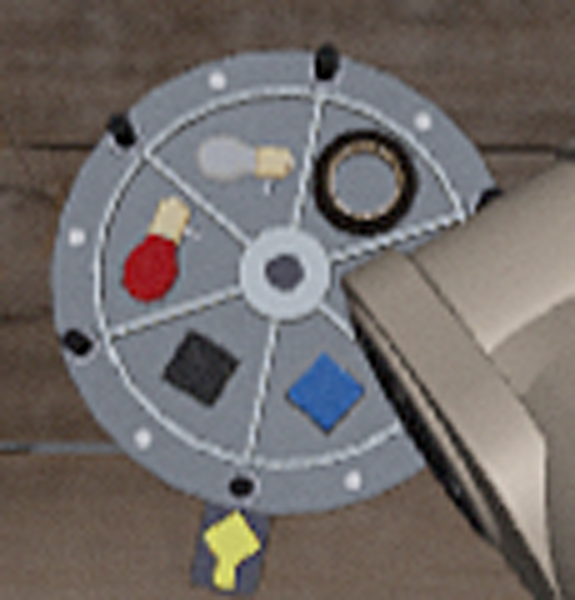

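The deck turns cleanly and the contents are undisturbed (blue at (325,392), pointer (231,540)). Continuing.

Request:
drive_tool:
  commands: [3,-0.4,0,0,0,0.03,0,6,-0.8,0,0,0,0.06,0,9,-1,0,0,0,0.085,0,12,-1.1,0,0,0,0.11,0,15,-1.2,0,0,0,0.14,0,18,-1.2,0,0,0,0.165,0,21,-1.1,0,0,0,0.19,0,24,-1,0,0,0,0.22,0,27,-0.7,0,0,0,0.245,0,30,-0.4,0,0,0,0.27,0]

```text
time_s: 6.78
eef_pos: [0.4799, 0.0723, 0.0599]
ee_rot: [[-0.54, 0.842, 0.003], [0.842, 0.54, -0.001], [-0.002, 0.002, -1.0]]
wrist_force: [-0.1, -1.9, 0.3]
width: -0.004
```

```bash
python3 st.py c3 42 46 50 54 58
```

```text
[0.47985013 0.07227103 0.05987208] 6.7833 [-0.09283841 -1.91356178  0.30278443]
blue n 67 179.42882600185655 r 0.06909227948817653 togo 11.028826001856544
42.0 yaw now 122.6 shift [ 3.4 -0.3 -0.2] wz 0.039
46.0 yaw now 122.6 shift [11.3 -0.9 -0.2] wz 0.108
50.0 yaw now 122.6 shift [19.1 -1.  -0.2] wz 0.178
54.0 yaw now 122.6 shift [26.9 -0.5 -0.2] wz 0.248
58.0 yaw now 122.6 shift [34.7  0.5 -0.2] wz 0.318
```

Request:
drive_tool:
  commands: [3,-0.3,0,0,0,0.03,0,6,-0.6,0,0,0,0.06,0,9,-0.8,0,0,0,0.085,0,12,-0.9,0,0,0,0.11,0,15,-1,0,0,0,0.14,0,17.5,-1,0,0,0,0.165,0,19.5,-1,0,0,0,0.18,0,21,-1,0,0,0,0.195,0,22,-1,0,0,0,0.205,0,22,-1,0,0,0,0.205,0]

```text
time_s: 7.67
eef_pos: [0.4667, 0.0909, 0.0598]
ee_rot: [[-0.356, 0.934, 0.002], [0.934, 0.356, -0.001], [-0.001, 0.002, -1.0]]
wrist_force: [0.9, -0.0, -0.3]
width: -0.001
```

```bash
python3 st.py c4 50 52 54 56 58
```

```text
[0.46673911 0.0909358  0.05983175] 7.6667 [ 0.87366283 -0.01953915 -0.33666695]
blue n 4 171.43781993415342 r 0.052004010369678846 togo 3.0378199341534184
50.0 yaw now 110.9 shift [-2.9  0.5 -0.1] wz -0.026
52.0 yaw now 110.9 shift [ 0.9 -0.1 -0.2] wz 0.009
54.0 yaw now 110.9 shift [ 4.8 -0.6 -0.2] wz 0.044
56.0 yaw now 110.9 shift [ 8.7 -1.  -0.2] wz 0.078
58.0 yaw now 110.9 shift [12.6 -1.2 -0.2] wz 0.113
```

View pics/c4.png

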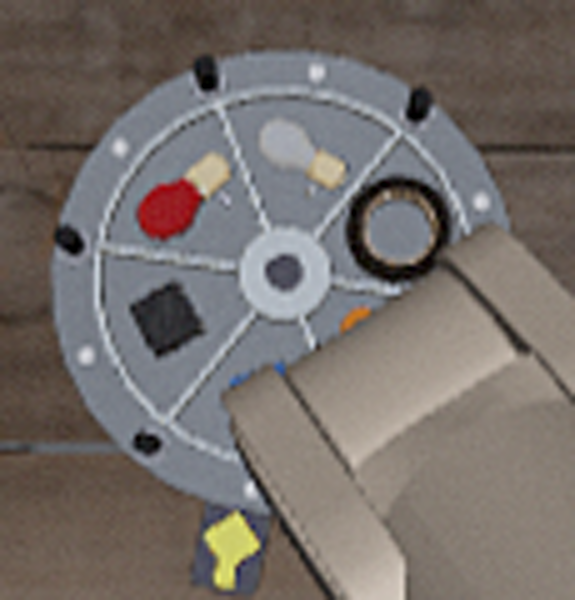

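The arm now covers the blue relay; the dots (317,72), (481,202), (87,355) and (120,147) give the deck angle.

```bash
python3 - <<'E'
from h import *
p=ctrl.snapshot("top")
for a in[(317,72),(481,202),(87,355),(120,147)]:print(ang(onplane(p,px(*a),.036)[:2]-C)%60)
E
```

```text
51.542894189675394
51.51346576940264
51.74232053372816
51.71893513262847
```

Request:
drive_tool:
  commands: [1,-0.1,0,0,0,0.01,0,2,-0.2,0,0,0,0.02,0,3,-0.4,0,0,0,0.03,0,4,-0.5,0,0,0,0.04,0,4.6,-0.6,0,0,0,0.045,0,4.8,-0.6,0,0,0,0.045,0,4.8,-0.6,0,0,0,0.045,0]

```text
time_s: 8.35
eef_pos: [0.4646, 0.0952, 0.0599]
ee_rot: [[-0.315, 0.949, 0.003], [0.949, 0.315, -0.0], [-0.001, 0.002, -1.0]]
wrist_force: [0.8, -0.6, 0.3]
width: -0.0
```

Request:
drive_tool:
  commands: [-3,0,0,0,0,0,0,-7,0,0,0,0,0,0,-12,0,-1,0,0,0,0,-14,0,-15,0,0,0,0,-14,0,-45,0,0,0,0,-14,0,-85,0,0,0,0,-14,0,-110,0,0,0,0,-14,0,-120,0,0,0,0,-14,0,-120,0,0,0,0]

```text
time_s: 9.1
eef_pos: [0.4701, 0.0817, 0.1823]
ee_rot: [[-0.314, 0.949, 0.007], [0.95, 0.314, -0.0], [-0.002, 0.007, -1.0]]
wrist_force: [0.3, -0.5, -0.5]
width: 0.001
```

```bash
python3 -c "
from h import *
rel((.5,-.2),.2,111)"
```

```text
yaw now 108.3 shift [-276.9  -59.9  -17.4] wz -0.047
```

Request:
drive_tool:
  commands: [-30,-6,-10,0,0,0,0,-65,-14,-18,0,0,0,0,-100,-22,-18,0,0,0,0,-135,-30,-18,0,0,0,0,-170,-38,-18,0,0,0,0,-205,-45,-18,0,0,0,0,-240,-52,-18,0,0,0,0,-265,-58,-18,0,0,0,0,-275,-60,-18,0,0,0,0,-275,-60,-18,0,0,0,0]

```text
time_s: 9.93
eef_pos: [0.4985, -0.201, 0.199]
ee_rot: [[-0.31, 0.951, 0.005], [0.951, 0.31, -0.0], [-0.002, 0.005, -1.0]]
wrist_force: [-0.9, 0.1, -0.3]
width: 0.002
```

```bash
python3 st.py c5
```

```text
[ 0.49845668 -0.20102085  0.19896346] 9.9333 [-0.88677952  0.05014002 -0.26119759]
blue n 116 169.32324583499104 r 0.06490565298228008 togo 0.923245834991036
```

View pics/c5.png

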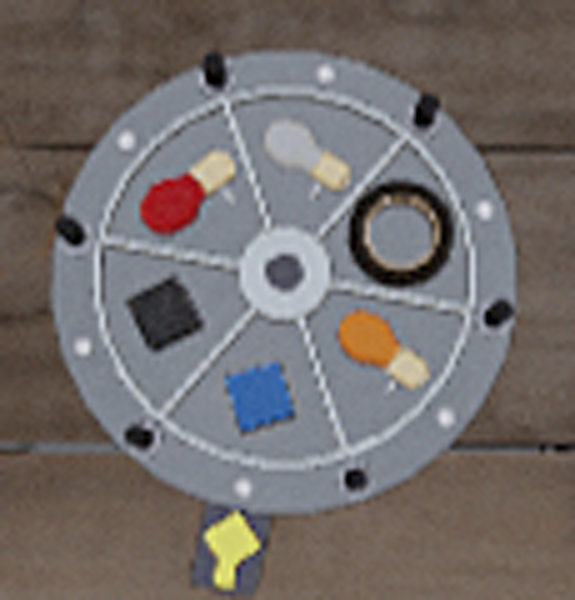

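The blue relay at (260,397) stands on the line from the hub to the pointer, about 0.9° (1 mm) off. The contents are all in place and the arm is clear.

```bash
python3 -c "
from h import *
p=ctrl.snapshot('top');print(ang(onplane(p,px(243,488),.036)[:2]-C)%360)
print(ctrl.finish_job())"
```

```text
169.10673505208177
the job is handed in; nothing more can be done
None
```

I pushed the carousel about 52° clockwise by one rim peg with the closed fingers. The fingers stayed above the wall ring and dividers. I then backed the arm off and handed the job in at about 10 s of robot time.

- **Alignment:** in the last picture the blue relay's bearing is 169.3° and its pocket's white dot is at 169.1°. The yellow pointer is at 168.4°, so the relay is about 0.9° (roughly 1 mm) off the line. I accepted that without a further nudge.
- **Other parts:** the last picture shows all six parts lying or standing in their own pockets. The arm went nowhere near the oil bottle, but I did not look at it again at the end.
- **Forces:** the wrist force readings stayed at or below about 2 N.
- **Disagreement:** two readings of the relay during the push, "11° to go" and "3° to go", were off because the arm partly hid it. For the final nudge I used the white rim dots instead. The last picture, with nothing in the way, put the relay slightly closer to the line than I had planned for.

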